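Free the jammed sample cups and sort them by size

TASK

Three plastic sample cups have jammed inside one another in the tilted holder; the white one is clamped and stays. Pull the cups out along their slant, first the small blue one while the orange one stays in place, then the orange one, and stand them upright, mouth up, one on each round mat: the blue cup on the small grey mat, the orange cup on the large green mat, each with its whole foot on the mat. Leave the amber bottle, the wash bottle and the measuring cylinder where they stand.

Things in the scene. Friction and masses are not known exactly. Their poses are not given: they have to be found in the camera images.
- small_centre (a point): Centre of the small blue tapered cup, half-way up its axis. 80 mm tall, outside diameter 41 mm at foot, 50 mm at rim, wall 2.5 mm, 50 g, open top; z axis from foot to mouth. At first jammed in the orange cup, top 36 mm standing out, axis leaning 35 degrees from vertical, mouth towards the robot. A pull of about 4 to 5 N along the axis frees it; clear after 44 mm of travel.
- medium_centre (a point): Centre of the medium orange tapered cup, half-way up its axis. 90 mm tall, outside diameter 48 mm at foot, 57 mm at rim, wall 2.5 mm, 70 g, open top; z axis from foot to mouth. At first jammed in the clamped white cup on the same slanting axis, top 36 mm standing out of the white rim. A pull of about 9 N along the axis frees it; clear after 54 mm of travel.
- large_mouth (a point): Centre of the mouth (rim plane) of the white large cup, 64 mm rim diameter, 100 mm tall, clamped for good in the fixed grey and aluminium holder. Axes of this entry are the holder's: z up, -x the way the mouth leans (35 degrees from vertical). Base plate 140 x 110 x 12 mm, 99 mm over the side screws; nothing of the holder stands above the white rim.
- small_mat_top (a point): Centre of the upper face of the small grey round mat, 84 mm diameter, 3 mm thick, fixed to the worktop, upper face at z = 0.003. Place for the blue cup.
- large_mat_top (a point): Centre of the upper face of the large green round mat, 112 mm diameter, 3 mm thick, fixed to the worktop, upper face at z = 0.003. Place for the orange cup.
- amber_bottle_mid (a point): Bystander: amber glass bottle with black cap, 60 mm diameter, 102 mm tall; point on its axis 50 mm up.
- wash_bottle_mid (a point): Bystander: white wash bottle with red cap and bent spout, 66 x 108 mm, 205 mm tall; point 50 mm up.
- cylinder_mid (a point): Bystander: clear measuring cylinder with blue foot, 56 mm wide foot, 190 mm tall; point 50 mm up.

How it is judged:
By the outcome, as a careful person would: the job done as asked, in the order asked, and still so for the second after the job is handed in, with the robot touching nothing.
It also fails if it takes over 59 s, if anything falls off the work surface, if the arm or the gripper's body presses on something with over 40 N, if the wrist force passes 120 N, or if a joint passes its speed limit or range.

ROBOT

A 6-joint arm with a two-finger parallel gripper is mounted at the origin on the work surface; the furniture and walls round the work are solid. World frame = base frame: x ahead of the robot, y to its left, z up, the work surface at z = 0. Lengths are in mm, angles in degrees, forces in N, time in s.
With the tool pointing down it reaches from about 350 to 850 mm from the base axis. Payload 8.1 kg.
Tool frame: the origin (TCP) lies between the finger pads; the fingertips stand 17 mm ahead of it and the grasp point (between the pads) lies 2 mm behind it; z points along the fingers, y is the line along which they close (so a half turn about z gives the same grasp; the last joint's range is limited). The gripper opens to 85 mm and grips with 20 to 120 N. Pads are 22 mm wide; open, the fingers measure 114 mm over their backs; the gripper's body (76 mm by 85 mm) begins 54 mm behind the grasp point. The pads swing forward as they close: fully open they stand 13 mm farther back than shut.
Start: joints at [-72.044, 7.471, 85.268, -0, 87.261, -4.893], TCP at [233.008, -552.913, 248.292] pointing down, gripper open.
Joint ranges: [-169.43, 169.43], [-51.17, 129.36], [1.28, 143.12], [-76.62, 256.62], [0, 156.53], [-152.29, 152.29]. Speed limits (degrees/s): [136.94, 136.94, 159.86, 180, 180, 180].

INTERFACE

Orientations are given as [roll, pitch, yaw] about the fixed x, y, z axes, in that order (R = Rz(yaw) Ry(pitch) Rx(roll)).
In Python, from bench import sense, snapshot, hand_in, trace, place_of gives the robot as it stands.
- The arm moves only by the shell command python3 -m handwheel 'ROWS' [FORCE]. ROWS is JSON, a list of rows, each a list of 7 numbers: the opening, from -1 (shut) to 1 (fully open), then the shift along the tool's x, y, z in cm, then the turn, a rotation vector about the tool's x, y, z in rad. A call has 1 to 12 rows; each row shifts and turns the commanded pose from where the row before left it, along the tool's axes as they then stand; what a row does not reach is not made up. A row lasts 1/12 s, in which the tool goes at most 41.7 mm and 7.16 degrees, less where a joint would pass 70% of its speed; a pose out of reach is approached as far as the arm can. A call with a gripper value outside its range is refused whole. The fingers move at their own pace and stop on an object; FORCE is the grip in N (left out, the last holds). Time passes only in rows, so rows that do not move let the fingers close. It gives the time, the measured TCP pose, the force, the opening and the grip force at its end, in the units of the state.
- sense(): the state, without advancing time (a new reading comes with each control period).
- snapshot(name): name is "scene" or "top" or "wrist"; returns a dict with "image" (400x640x3 uint8, red, green, blue), "intrinsics" (3x3 intrinsics, pixels), "R" (3x3) and "t" (3): a world point X has camera coordinates R X + t. Camera axes: x right, y down, z forward; pixel columns grow to the right and rows downward; lengths in mm; the calibration is good to about 2 mm. The wrist camera is an equidistant fisheye: a pixel r from the principal point sees the ray r / f radians off the axis. A picture is of the moment at which its call begins. There is no depth.
- hand_in(): hands the job in; it is judged then, once.
Trained networks look in a picture, given as the dict that the camera call returned (one of the last four; its "shot" number tells which), for a name from the list of things; names that differ only in an ending like _2 or _b are one class to them, and where a whole thing is asked for, a point or a joint stands for the part that bears it (a point fixed in the world has none). Each returns a list of dicts, best first, with "conf" (0 to 1); they miss things now and then, are a little off and sometimes report something else, mostly with a low value. They report only what shows in the picture. A call takes as long as a camera call.
- trace(picture, query): "pixels" (400x640 bool, what is visible of it).
- place_of(picture, query): "location" ([x, y, z] in mm, in world coordinates, good to about 4 mm: a listed point, or the origin of a listed thing).
The state is a dict: "time": time; "joint_pos": joint angles; "qd": joint speeds; "joint_efforts": joint torques, N m; "tool_pos": TCP position; "tcp_rot": TCP orientation; "ft_force": force on the tool from outside, world axes, zero at the start; "wrist_torque": the same for the moment, N m; "finger_gap": finger opening in mm; "grip_force": force on a finger pad.
Only numpy, scipy, OpenCV 4.12 (cv2) and the standard library are available. Lean on these libraries where they do the work, as an engineer would, in place of code of your own. Each camera call takes 0.05 s, during which the arm holds its last target. There are 200 camera calls.

## Working session

There is one attempt and no reset: what is moved stays moved. The work goes in short steps, Python scripts to look and compute and a shell command to move; the robot and the scene stay as the last step left them, time stands still between calls to the robot, and variables do not carry over. Pictures are saved under pics/ and viewed, at most 13 in all, crops included, and the job is handed in when it is done.

```bash
mkdir -p pics; ls; cat > h.py <<'E'
import numpy as np, cv2
from bench import sense, snapshot, trace, place_of
names=["small_centre","medium_centre","large_mouth","small_mat_top","large_mat_top","amber_bottle_mid","wash_bottle_mid","cylinder_mid"]
def save(p,n): cv2.imwrite('pics/'+n+'.png',p["image"][:,:,::-1])
E
python3 - <<'E'
from h import *
s=sense(); print(s)
ps=[snapshot("scene"),snapshot("top")]
for k,p in zip(("scene","top"),ps):
    save(p,k)
    for n in names:
        for r in place_of(p,n)[:2]: print(k,n,np.round(r["location"],1),round(r["conf"],2))
cv2.imwrite('pics/both.png',cv2.resize(np.vstack([p["image"] for p in ps]),(480,600))[:,:,::-1])
E
```

```text
pics
{'time': 0.0, 'joint_pos': array([-7.20417397e+01,  7.51565618e+00,  8.53273100e+01, -5.08538035e-04,
        8.72591704e+01, -4.89365788e+00]), 'qd': array([-0.02822457,  0.07460897, -0.09128412, -0.0491589 ,  0.03773523,
       -0.01327312]), 'joint_efforts': array([-9.35417884e-04, -5.69408011e+01, -5.00549126e+01, -1.88404501e-04,
        1.49724819e-02, -3.85111991e-05]), 'tool_pos': array([ 232.87106148, -552.43493321,  247.25753406]), 'tcp_rot': array([-1.79898192e+02, -8.20686153e-03,  2.28519357e+01]), 'ft_force': array([ 0.01390081, -0.50157634, -0.09214969]), 'wrist_torque': array([-0.04640836, -0.00520125, -0.00522675]), 'grip_force': 0.0, 'finger_gap': 85.3277206954874}
scene small_centre [ 494.  -119.7  141.9] 0.59
scene medium_centre [ 515.1 -122.2  107. ] 0.73
scene large_mouth [ 508.1 -123.8  118.5] 0.94
scene small_mat_top [467.6 254.7   2. ] 0.95
scene large_mat_top [466.4 253.3  -2.4] 0.57
scene amber_bottle_mid [580.5 353.3  50.8] 0.65
scene wash_bottle_mid [616.9 -51.   49.8] 0.74
scene wash_bottle_mid [468.8 251.5   0.6] 0.74
scene cylinder_mid [616.5 274.9  48.4] 0.8
top small_centre [ 494.3 -123.7  145.6] 0.87
top medium_centre [ 515.6 -124.8  115. ] 0.52
top large_mouth [ 508.7 -120.6  115. ] 0.89
top small_mat_top [4.646e+02 2.536e+02 4.000e-01] 0.86
top large_mat_top [448.1  81.2   2. ] 0.83
top amber_bottle_mid [583.3 357.1  47.6] 0.81
top wash_bottle_mid [619.1 -51.4  48.8] 0.74
top cylinder_mid [614.7 276.5  50. ] 0.98
```

View pics/scene.png

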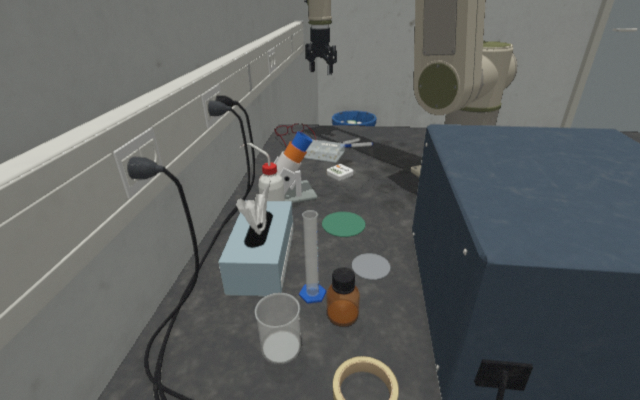

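View pics/top.png

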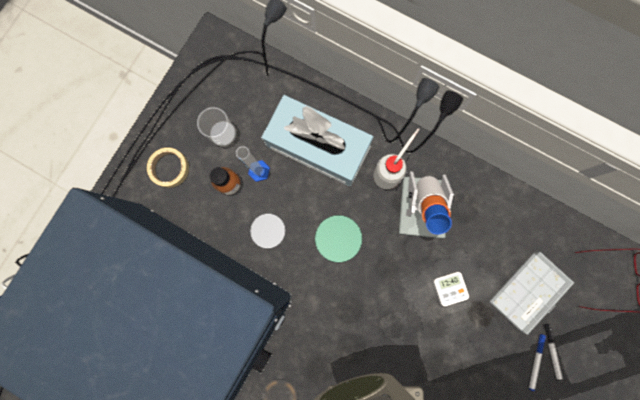

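The scene view shows the nested cups leaning at about (292,150), with the wash bottle beside them at (270,180), the green mat at (343,223) and the grey mat at (371,265). A big dark box stands close to the grey mat. In the top view the blue mouth is at (438,218), the green mat at (338,239), the grey mat at (268,231) and the box corner near (290,297). Next I'll fit the lean direction and work out the box's position and height.

```bash
cat >> h.py <<'E'
def proj(p,X):
    c=X@np.array(p["R"]).T+np.array(p["t"]); u=c@np.array(p["intrinsics"]).T
    return u[:,:2]/u[:,2:]
def ray(p,uv,z):
    R=np.array(p["R"]);t=np.array(p["t"]);C=-R.T@t
    d=R.T@np.linalg.inv(p["intrinsics"])@np.array([uv[0],uv[1],1.]); return C+d*(z-C[2])/d[2]
def hull(p,base,ax,segs):  # segs: (distance along axis, radius)
    e1=np.cross(ax,[0,1,0]);e1/=np.linalg.norm(e1);e2=np.cross(ax,e1)
    th=np.linspace(0,2*np.pi,60)[:,None]
    X=np.vstack([base+ax*h+r*(np.cos(th)*e1+np.sin(th)*e2) for h,r in segs])
    m=np.zeros((400*4,640*4),np.uint8)
    cv2.fillConvexPoly(m,cv2.convexHull((proj(p,X)*4+1.5).astype(np.float32)).astype(np.int32),1)
    return cv2.resize(m.astype(np.float32),(640,400),interpolation=cv2.INTER_AREA)
E
python3 - <<'E'
from h import *
from scipy.optimize import minimize
ps=[snapshot("scene"),snapshot("top")]
M=[]
for p in ps:
    b=trace(p,"small_centre")[0]["pixels"]; o=trace(p,"medium_centre")[0]["pixels"]
    hsv=cv2.cvtColor(p["image"],cv2.COLOR_RGB2HSV); print(b.sum(),o.sum())
    M.append((b.astype(float),(b|o).astype(float)))
L=np.radians(35)
def ax(y): return np.array([np.sin(L)*np.cos(y),np.sin(L)*np.sin(y),np.cos(L)])
def iou(a,b): return np.minimum(a,b).sum()/np.maximum(a,b).sum()
def f(v,show=0):
    a=ax(np.radians(v[3])); W=v[:3]; s=[]
    for p,(b,u) in zip(ps,M):
        hb=hull(p,W,a,[(36,23),(72,25)]); ho=hull(p,W,a,[(0,26.7),(36,28.5)])
        s+=[iou(hb,b),iou(np.maximum(hb,ho),u)]
    if show: print(np.round(s,3))
    return -sum(s)
best=min((minimize(f,[508,-122,117,y],method="Nelder-Mead",options=dict(initial_simplex=np.array([[508,-122,117,y],[514,-122,117,y],[508,-116,117,y],[508,-122,123,y],[508,-122,117,y+15]]),xatol=.2,fatol=1e-4)) for y in (165,180,195)),key=lambda r:r.fun)
print(best.x,best.fun);f(best.x,1)
v=best.x;a=ax(np.radians(v[3]));print("axis",a,"small c",v[:3]+32*a,"rim",v[:3]+72*a)
s,t=ps
print("box base corner", ray(t,(290,297),0), "scene base",ray(s,(413,195),0))
for z in (100,200,300,400): print(z,ray(t,(275,325),z)[:2],ray(s,(427,130),z)[:2])
C=lambda p:-np.array(p["R"]).T@p["t"]
print(C(s),C(t))
cv2.imwrite('pics/crop.png',np.hstack([cv2.resize(t["image"][170:400,180:470],None,fx=1.3,fy=1.3),cv2.resize(s["image"][70:300,250:540],None,fx=1.3,fy=1.3)])[:,:,::-1])
E
```

```text
271 216
649 313
[ 511.52001776 -121.54721405  118.06031805  175.9010339 ] -3.672507175725157
[0.917 0.886 0.934 0.935]
axis [-0.57210927  0.04099893  0.81915204] small c [ 493.21252113 -120.23524843  144.27318346] rim [ 470.32815034 -118.5952914   177.03926524]
box base corner [307.51219607 195.95155555   0.        ] scene base [196.07547251  31.03484123   0.        ]
100 [258.03230198 216.82854985] [   0.61049887 -179.18033137]
200 [273.47736664 202.85307891] [186.35784865  40.61181162]
300 [288.9224313  188.87760796] [372.10519843 260.4039546 ]
400 [304.36749596 174.90213701] [557.8525482  480.19609759]
[803.93119735 771.37739145 532.48030157] [ 403.66684269   85.0510962  1042.91959214]
```

View pics/crop.png

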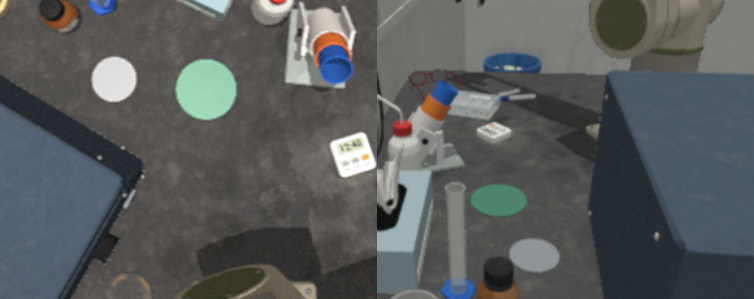

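The box is about 265 mm tall and its nearest edge is about 104 mm from the grey mat, so the gripper fits there. The axis fit agrees with the networks and with the known geometry. I'll write a small helper that turns a target pose into row values.

```bash
cat > go.py <<'E'
import sys,json,numpy as np
from scipy.spatial.transform import Rotation as Ro
from bench import sense
A=np.array([-0.5721,0.0410,0.8192]); RIM=np.array([470.3,-118.6,177.0])  # blue rim centre at first
def Rtilt(a=A,flip=0):
    z=-a; y=np.cross(z,[1,0,0.]); y/=np.linalg.norm(y); return Ro.from_matrix(np.c_[np.cross(y,z),y,z])
def Rdown(yaw): return Ro.from_euler('xyz',[180,0,yaw],degrees=True)
def plan(p,R,N):
    s=sense(); p0=s["tool_pos"]; R0=Ro.from_euler('xyz',s["tcp_rot"],degrees=True)
    w=(R0.inv()*R).as_rotvec()/N
    M=sum((R0*Ro.from_rotvec(w*k)).as_matrix() for k in range(N))
    sh=np.linalg.solve(M,np.asarray(p)-p0)/10
    print("t",round(s["time"],2),"at",np.round(p0,1),np.round(s["tcp_rot"],1),"F",np.round(s["ft_force"],1),"gap",round(s["finger_gap"],1))
    print("N",N,"row",np.round(sh,2).tolist(),np.round(w,3).tolist(),"|shift|",round(10*np.linalg.norm(sh),1),"turn/row",round(np.degrees(np.linalg.norm(w)),1))
E
python3 -c "
from go import *
plan(RIM+70*A,Rtilt(),15); print(Rtilt().as_euler('xyz',degrees=True))"
```

```text
t 1.2 at [ 233.  -552.9  248.3] [180.   -0.   22.8] F [-1.  -0.  -0.3] gap 85.3
N 15 row [1.88, -2.58, 0.52] [-0.011, 0.039, 0.025] |shift| 32.3 turn/row 2.7
[176.50811473 -34.84549287   1.99680738]
```

```bash
r='[1,1.88,-2.58,0.52,-0.011,0.039,0.025]'; python3 -m handwheel '[[1,1.88,-2.58,0.52,-0.011,0.039,0.025],[1,1.88,-2.58,0.52,-0.011,0.039,0.025],[1,1.88,-2.58,0.52,-0.011,0.039,0.025],[1,1.88,-2.58,0.52,-0.011,0.039,0.025],[1,1.88,-2.58,0.52,-0.011,0.039,0.025],[1,1.88,-2.58,0.52,-0.011,0.039,0.025],[1,1.88,-2.58,0.52,-0.011,0.039,0.025],[1,1.88,-2.58,0.52,-0.011,0.039,0.025],[1,1.88,-2.58,0.52,-0.011,0.039,0.025],[1,1.88,-2.58,0.52,-0.011,0.039,0.025],[1,1.88,-2.58,0.52,-0.011,0.039,0.025],[1,1.88,-2.58,0.52,-0.011,0.039,0.025]]' 30
python3 -c "
from go import *
plan(RIM+70*A,Rtilt(),6)"
```

```text
time: 2.2
tool_pos: [379.0, -195.6, 224.5]
tcp_rot: [176.4, -27.7, 6.1]
ft_force: [-0.2, -0.4, -0.2]
finger_gap: 85.3
grip_force: 0.0
t 2.2 at [ 379.  -195.6  224.5] [176.4 -27.7   6.1] F [-0.2 -0.4 -0.2] gap 85.3
N 6 row [0.91, -1.28, 0.26] [-0.006, 0.02, 0.011] |shift| 15.9 turn/row 1.4
```

```bash
python3 -m handwheel '[[1,0.91,-1.28,0.26,-0.006,0.02,0.011],[1,0.91,-1.28,0.26,-0.006,0.02,0.011],[1,0.91,-1.28,0.26,-0.006,0.02,0.011],[1,0.91,-1.28,0.26,-0.006,0.02,0.011],[1,0.91,-1.28,0.26,-0.006,0.02,0.011],[1,0.91,-1.28,0.26,-0.006,0.02,0.011],[1,0,0,0,0,0,0]]'
python3 - <<'E'
from go import *
from h import *
plan(RIM+70*A,Rtilt(),1)
p=snapshot("wrist"); save(p,"wrist1")
for n in names[:3]:
    for r in place_of(p,n)[:1]: print(n,np.round(r["location"],1),r["conf"])
R=np.array(p["R"]);print(np.round(R,3),np.round(-R.T@p["t"],1),p["intrinsics"])
E
```

```text
time: 2.78
tool_pos: [445.0, -123.0, 234.0]
tcp_rot: [176.8, -34.1, 2.3]
ft_force: [-1.0, 0.4, 0.8]
finger_gap: 85.5
grip_force: 0.0
t 2.78 at [ 445. -123.  234.] [176.8 -34.1   2.3] F [-1.   0.4  0.8] gap 85.5
N 1 row [-1.18, -0.74, -0.88] [-0.009, 0.013, 0.006] |shift| 16.5 turn/row 0.9
small_centre [ 491.9 -122.7  146.4] 0.9
[[ 0.009 -0.999  0.047]
 [-0.961 -0.021 -0.277]
 [ 0.277 -0.043 -0.96 ]] [ 441.1 -116.3  384.1] [[309.70691629   0.         322.38071507]
 [  0.         309.70691629 190.33127853]
 [  0.           0.           1.        ]]
```

View pics/wrist1.png

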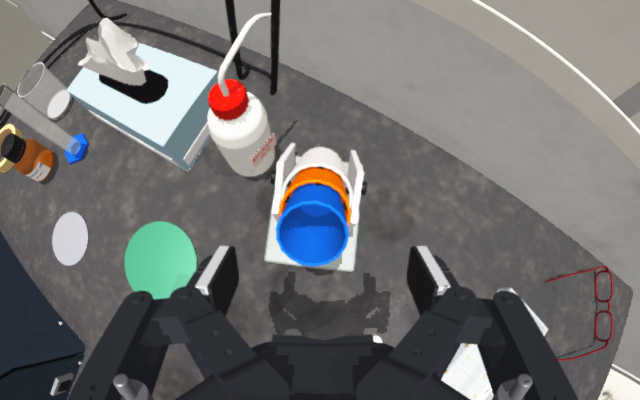

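The wrist view shows the blue mouth centred at about (313,233). The pads lie at about u=237 and u=410 (mid 323), so the tool has to shift a little towards +y. I'll refine the fit with this closer view.

```bash
cat >> h.py <<'E'
_pin=proj
def proj(p,X):
    if not p.get("fish"): return _pin(p,X)
    c=X@np.array(p["R"]).T+np.array(p["t"]); K=np.array(p["intrinsics"]); r=np.linalg.norm(c[:,:2],axis=1)
    th=np.arctan2(r,c[:,2]); return c[:,:2]/r[:,None]*th[:,None]*K[0,0]+K[:2,2]
E
cat > fit.py <<'E'
from h import *
from scipy.optimize import minimize
L=np.radians(35)
def ax(y): return np.array([np.sin(L)*np.cos(y),np.sin(L)*np.sin(y),np.cos(L)])
def iou(a,b): return np.minimum(a,b).sum()/np.maximum(a,b).sum()
ps=[snapshot(n) for n in ("scene","top","wrist")]; ps[2]["fish"]=1
M=[]
for p in ps:
    b=trace(p,"small_centre")[0]["pixels"]; o=trace(p,"medium_centre"); o=o[0]["pixels"] if o else b
    print(b.sum(),o.sum()); M.append((b.astype(float),(b|o).astype(float)))
def f(v,show=0):
    a=ax(np.radians(v[3])); W=v[:3]; s=[]
    for p,(b,u) in zip(ps,M):
        hb=hull(p,W,a,[(36,23),(72,25)]); ho=hull(p,W,a,[(0,26.7),(36,28.5)])
        s+=[iou(hb,b),iou(np.maximum(hb,ho),u)]
    if show: print(np.round(s,3))
    return -sum(s)-s[-2]
x0=np.array([511,-121.5,118,176.]); S=np.vstack([x0,x0+np.diag([5,5,5,8])])
r=minimize(f,x0,method="Nelder-Mead",options=dict(initial_simplex=S,xatol=.1,fatol=1e-4)); v=r.x;a=ax(np.radians(v[3])); f(v,1)
print(v,"axis",a,"rim",v[:3]+72*a,"c",v[:3]+32*a)
E
python3 fit.py
```

```text
258 282
652 305
4714 1223
[0.927 0.931 0.904 0.937 0.947 0.955]
[ 511.36999747 -121.69770413  117.92132751  175.88639779] axis [-0.57209878  0.04114507  0.81915204] rim [ 470.17888546 -118.73525919  176.9002747 ] c [ 493.06283658 -120.38106194  144.13419293]
```

```bash
python3 -c "
from go import *
plan(RIM+70*A,Rtilt(),3)"
```

```text
t 3.43 at [ 444.  -125.1  233.7] [176.8 -34.    2.2] F [-0.2  0.5  0.2] gap 85.2
N 3 row [-0.36, -0.31, -0.29] [-0.002, 0.005, 0.001] |shift| 5.6 turn/row 0.3
```

```bash
python3 -m handwheel '[[1,-0.36,-0.31,-0.29,-0.002,0.005,0.001],[1,-0.36,-0.31,-0.29,-0.002,0.005,0.001],[1,-0.36,-0.31,-0.29,-0.002,0.005,0.001],[1,0,0,0,0,0,0],[1,0,0,0,0,0,0]]'
python3 -c "
from go import *
plan(RIM-12*A,Rtilt(),8)"
```

```text
time: 3.85
tool_pos: [445.9, -122.5, 233.5]
tcp_rot: [176.9, -34.2, 2.1]
ft_force: [-0.0, -0.6, -0.1]
finger_gap: 84.8
grip_force: 0.0
t 3.85 at [ 445.9 -122.5  233.5] [176.9 -34.2   2.1] F [-0.  -0.6 -0.1] gap 84.8
N 8 row [-0.15, -0.08, 0.9] [-0.001, 0.001, 0.0] |shift| 9.2 turn/row 0.1
```

```bash
python3 -m handwheel '[[1,-0.15,-0.08,0.9,0,0,0],[1,-0.15,-0.08,0.9,0,0,0],[1,0,0,0,0,0,0]]'
python3 -c "
from go import *
print(sense()['joint_pos'].round(1))
plan(RIM+30*A,Rtilt(),3)"
```

```text
time: 4.1
tool_pos: [453.1, -121.2, 215.1]
tcp_rot: [177.0, -34.1, 2.0]
ft_force: [0.1, 0.4, -0.2]
finger_gap: 85.5
grip_force: 0.0
[-33.6 -48.9 138.5  18.9  61.3  50.4]
t 4.1 at [ 453.1 -121.2  215.1] [177.  -34.1   2. ] F [ 0.1  0.4 -0.2] gap 85.5
N 3 row [-0.25, -0.15, 0.37] [-0.003, 0.004, 0.0] |shift| 4.7 turn/row 0.3
```

```bash
python3 -m handwheel '[[1,-0.25,-0.15,0.37,-0.003,0.004,0],[1,-0.25,-0.15,0.37,-0.003,0.004,0],[1,-0.25,-0.15,0.37,-0.003,0.004,0],[1,0,0,0,0,0,0]]'
python3 -c "
from go import *
print(sense()['joint_pos'].round(1))
plan(RIM-12*A,Rtilt(),5)"
```

```text
time: 4.43
tool_pos: [453.0, -117.3, 201.9]
tcp_rot: [176.4, -34.8, 2.1]
ft_force: [-0.1, -0.1, -0.6]
finger_gap: 85.1
grip_force: 0.0
[-32.8 -50.2 140.8  18.7  59.2  50.9]
t 4.43 at [ 453.  -117.3  201.9] [176.4 -34.8   2.1] F [-0.1 -0.1 -0.6] gap 85.1
N 5 row [-0.0, 0.0, 0.85] [0.0, 0.0, 0.0] |shift| 8.5 turn/row 0.0
```

Pulling with the tool on the axis would run joints 2 and 3 into their limits. The pads close across the lean plane, so I can hold the tool 15° steeper (20° tilt) and still pull along the cup axis.

```bash
cat >> go.py <<'E'
def at(d,tilt=20,rim=RIM):  # grasp point d mm up the axis from rim, tool tilted in the lean plane
    h=A[:2]/np.linalg.norm(A[:2]); t=np.radians(tilt); a=np.r_[h*np.sin(t),np.cos(t)]
    return rim+d*A-2*a, Rtilt(a)
E
python3 -c "
from go import *
plan(*at(30),3)"
```

```text
t 4.43 at [ 453.  -117.3  201.9] [176.4 -34.8   2.1] F [-0.1 -0.1 -0.6] gap 85.1
N 3 row [-0.01, 0.0, 0.08] [0.007, -0.087, 0.004] |shift| 0.8 turn/row 5.0
```

```bash
python3 -m handwheel '[[1,0,0,0.08,0.007,-0.087,0.004],[1,0,0,0.08,0.007,-0.087,0.004],[1,0,0,0.08,0.007,-0.087,0.004],[1,0,0,0,0,0,0]]'
python3 -c "
from go import *
print(sense()['joint_pos'].round(1))
plan(*at(-13),5)"
```

```text
time: 4.77
tool_pos: [455.9, -118.1, 201.4]
tcp_rot: [178.3, -19.7, 0.6]
ft_force: [1.4, -0.5, -0.0]
finger_gap: 85.6
grip_force: 0.0
[-26.2 -31.9 126.2   7.8  67.5  61.7]
t 4.77 at [ 455.9 -118.1  201.4] [178.3 -19.7   0.6] F [ 1.4 -0.5 -0. ] gap 85.6
N 5 row [0.17, 0.0, 0.85] [0.0, 0.001, 0.0] |shift| 8.7 turn/row 0.0
```

```bash
python3 -m handwheel '[[1,0.17,0,0.85,0,0,0],[1,0.17,0,0.85,0,0,0],[1,0.17,0,0.85,0,0,0],[1,0.17,0,0.85,0,0,0],[1,0.17,0,0.85,0,0,0],[1,0,0,0,0,0,0],[1,0,0,0,0,0,0]]'
python3 - <<'E'
from go import *
from h import *
plan(*at(-13),1)
p=snapshot("wrist"); save(p,"wrist2")
E
```

```text
time: 5.35
tool_pos: [476.8, -118.8, 163.4]
tcp_rot: [178.3, -19.9, 0.6]
ft_force: [0.2, -0.5, 0.4]
finger_gap: 85.4
grip_force: 0.0
t 5.35 at [ 476.8 -118.8  163.4] [178.3 -19.9   0.6] F [ 0.2 -0.5  0.4] gap 85.4
N 1 row [0.19, 0.04, -0.04] [0.001, 0.0, 0.0] |shift| 2.0 turn/row 0.1
```

View pics/wrist2.png

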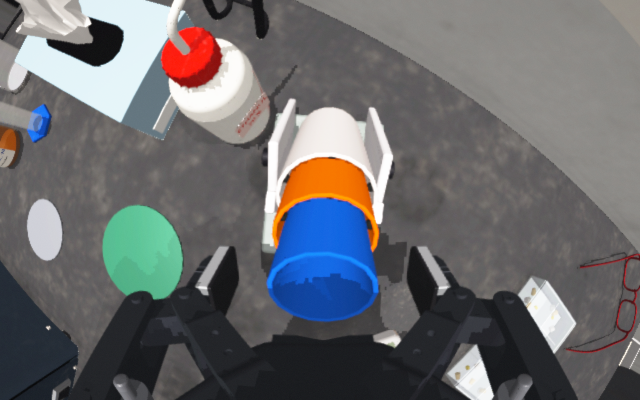

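The blue cup sits centred between the pads (rim centre u≈322, pads mid 323). Closing now.

```bash
python3 -m handwheel '[[1,0.19,0,0,0,0,0],[-1,0,0,0,0,0,0],[-1,0,0,0,0,0,0],[-1,0,0,0,0,0,0],[-1,0,0,0,0,0,0],[-1,0,0,0,0,0,0],[-1,0,0,0,0,0,0],[-1,0,0,0,0,0,0],[-1,0,0,0,0,0,0]]' 35
python3 -c "
from go import *
s=sense();print(s['grip_force'],s['wrist_torque'])
p,R=at(-13); plan(s['tool_pos']+60*A,Ro.from_euler('xyz',s['tcp_rot'],degrees=True),12)"
```

```text
time: 6.15
tool_pos: [479.2, -119.1, 165.6]
tcp_rot: [178.3, -20.0, 0.6]
ft_force: [-4.9, 1.1, 5.5]
finger_gap: 49.0
grip_force: 35.2
35.15197040978819 [0.10437025 0.54532172 0.07799521]
t 6.15 at [ 479.2 -119.1  165.6] [178.3 -20.    0.6] F [-4.9  1.1  5.5] gap 49.0
N 12 row [-0.13, -0.01, -0.48] [0.0, 0.0, 0.0] |shift| 5.0 turn/row 0.0
```

```bash
python3 -m handwheel '[[-1,-0.13,-0.01,-0.48,0,0,0],[-1,-0.13,-0.01,-0.48,0,0,0],[-1,-0.13,-0.01,-0.48,0,0,0],[-1,-0.13,-0.01,-0.48,0,0,0],[-1,-0.13,-0.01,-0.48,0,0,0],[-1,-0.13,-0.01,-0.48,0,0,0],[-1,-0.13,-0.01,-0.48,0,0,0],[-1,-0.13,-0.01,-0.48,0,0,0],[-1,-0.13,-0.01,-0.48,0,0,0],[-1,-0.13,-0.01,-0.48,0,0,0],[-1,-0.13,-0.01,-0.48,0,0,0],[-1,-0.13,-0.01,-0.48,0,0,0]]'
python3 - <<'E'
from go import *
from h import *
print(sense()['joint_pos'].round(1)); plan(*at(50),1)
p=snapshot("scene"); save(p,"s2"); w=snapshot("wrist")
cv2.imwrite('pics/s2w.png',np.hstack([cv2.resize(p["image"][100:250,220:400],(480,400)),w["image"][100:400,160:480]][:1]+[cv2.resize(w["image"][100:380,170:480],(310,400))])[:,:,::-1])
for n in names[:3]:
    print(n,[np.round(r["location"],1) for q in (p,w) for r in place_of(q,n)[:1]])
E
```

```text
time: 7.15
tool_pos: [444.5, -116.4, 214.2]
tcp_rot: [178.3, -20.0, 0.6]
ft_force: [-0.2, 0.4, -1.2]
finger_gap: 48.6
grip_force: 37.1
[-26.8 -35.1 126.9   8.   69.7  61.3]
t 7.15 at [ 444.5 -116.4  214.2] [178.3 -20.    0.6] F [-0.2  0.4 -1.2] gap 48.6
N 1 row [-0.13, 0.02, -0.25] [0.002, -0.001, 0.001] |shift| 2.8 turn/row 0.1
small_centre [array([ 458.6, -116.1,  192.5]), array([ 454.3, -118.7,  194.8])]
medium_centre [array([ 514.3, -121.8,  108.8]), array([ 513. , -121.6,  105.8])]
large_mouth [array([ 507.1, -122.6,  119.7]), array([465.6, 249.8,   3.2])]
```

View pics/s2w.png

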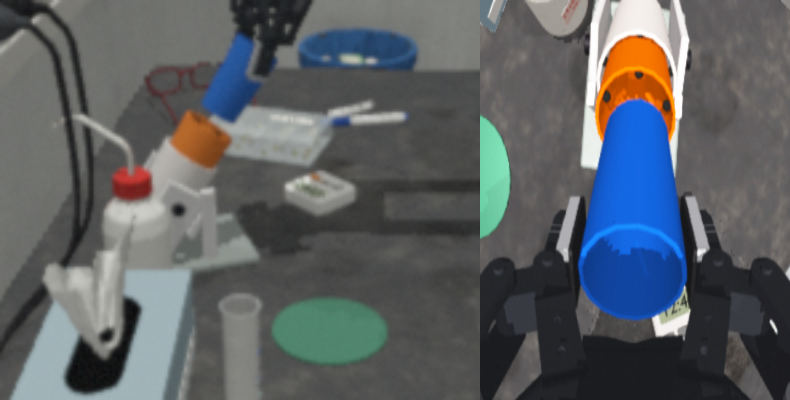

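The blue cup is clear and gripped at (455,-117,194), and the orange one stayed at its old spot. I'll lift straight up, then carry it over to the grey mat.

```bash
cat >> go.py <<'E'
def Rcarry(rel,az):  # tool attitude with the held cup (axis rel deg outside the tool's) upright, tool x towards az
    return Ro.from_euler('z',az,degrees=True)*Ro.from_euler('y',rel,degrees=True)*Rdown(0)
E
python3 -c "
from go import *
s=sense(); R=Ro.from_euler('xyz',s['tcp_rot'],degrees=True)
print(R.inv().apply(A), [Rcarry(r,45).inv().apply([0,0,1]).round(3) for r in (15,-15)])
plan(s['tool_pos']+[0,0,60],R,2)"
```

```text
[-0.25784624 -0.01848791 -0.96604429] [array([-0.259,  0.   , -0.966]), array([ 0.259,  0.   , -0.966])]
t 7.55 at [ 444.6 -116.3  213.3] [178.3 -20.    0.6] F [-0.1  0.1  0.1] gap 48.4
N 2 row [1.02, 0.08, -2.82] [0.0, 0.0, 0.0] |shift| 30.0 turn/row 0.0
```

```bash
python3 -m handwheel '[[-1,1.02,0.08,-2.82,0,0,0],[-1,1.02,0.08,-2.82,0,0,0]]'
python3 -c "
from go import *
plan([466,254,180],Rcarry(15,45),12)"
```

```text
time: 7.72
tool_pos: [443.2, -115.6, 271.4]
tcp_rot: [178.5, -19.7, 0.5]
ft_force: [0.7, 0.3, 0.3]
finger_gap: 48.4
grip_force: 37.1
t 7.72 at [ 443.2 -115.6  271.4] [178.5 -19.7   0.5] F [0.7 0.3 0.3] gap 48.4
N 12 row [1.28, -2.95, 0.7] [0.005, -0.047, -0.066] |shift| 32.9 turn/row 4.7
```

```bash
python3 -m handwheel '[[-1,1.28,-2.95,0.7,0.005,-0.047,-0.066],[-1,1.28,-2.95,0.7,0.005,-0.047,-0.066],[-1,1.28,-2.95,0.7,0.005,-0.047,-0.066],[-1,1.28,-2.95,0.7,0.005,-0.047,-0.066],[-1,1.28,-2.95,0.7,0.005,-0.047,-0.066],[-1,1.28,-2.95,0.7,0.005,-0.047,-0.066],[-1,1.28,-2.95,0.7,0.005,-0.047,-0.066],[-1,1.28,-2.95,0.7,0.005,-0.047,-0.066],[-1,1.28,-2.95,0.7,0.005,-0.047,-0.066],[-1,1.28,-2.95,0.7,0.005,-0.047,-0.066],[-1,1.28,-2.95,0.7,0.005,-0.047,-0.066],[-1,1.28,-2.95,0.7,0.005,-0.047,-0.066]]'
python3 -c "
from go import *
print(sense()['joint_pos'].round(1)); plan([466,254,130],Rcarry(15,45),4)"
```

```text
time: 8.72
tool_pos: [468.5, 255.0, 180.9]
tcp_rot: [179.9, 14.9, 45.0]
ft_force: [0.6, -0.9, 0.2]
finger_gap: 48.7
grip_force: 37.1
[26.2 13.2 87.2 -4.9 93.7 71.5]
t 8.72 at [468.5 255.  180.9] [179.9  14.9  45. ] F [ 0.6 -0.9  0.2] gap 48.7
N 4 row [0.27, -0.03, 1.24] [0.0, -0.0, -0.0] |shift| 12.7 turn/row 0.0
```

```bash
python3 -m handwheel '[[-1,0.27,-0.03,1.24,0,0,0],[-1,0.27,-0.03,1.24,0,0,0],[-1,0.27,-0.03,1.24,0,0,0],[-1,0.27,-0.03,1.24,0,0,0],[-1,0,0,0,0,0,0]]'
python3 - <<'E'
from go import *
from h import *
ps=[snapshot(n) for n in ("scene","top","wrist")]
for p in ps: print([[n,np.round(r["location"],1),round(r["conf"],2)] for n in (names[0],names[3]) for r in place_of(p,n)[:1]])
plan([466,254,71],Rcarry(15,45),5)
cv2.imwrite('pics/c.png',np.hstack([cv2.resize(ps[0]["image"][180:310,300:440],(400,371)),cv2.resize(ps[2]["image"][100:400,160:480],(396,371))])[:,:,::-1])
E
```

```text
time: 9.13
tool_pos: [464.9, 250.6, 127.9]
tcp_rot: [179.9, 15.0, 44.7]
ft_force: [-0.4, -0.3, -1.2]
finger_gap: 48.4
grip_force: 37.1
[['small_centre', array([465.7, 250.5, 103.1]), 0.93], ['small_mat_top', array([4.677e+02, 2.525e+02, 2.000e-01]), 0.77]]
[['small_centre', array([463. , 246.6, 106.4]), 0.65], ['small_mat_top', array([464. , 256.1,   0.8]), 0.8]]
[['small_centre', array([464.7, 246.4, 104.2]), 0.65], ['small_mat_top', array([465.7, 252.2,   2.9]), 0.72]]
t 9.58 at [466.8 252.7 131.8] [179.8  14.7  44.8] F [ 0.3  0.2 -0.2] gap 49.1
N 5 row [0.32, -0.03, 1.17] [0.0, -0.001, -0.001] |shift| 12.2 turn/row 0.1
```

View pics/c.png

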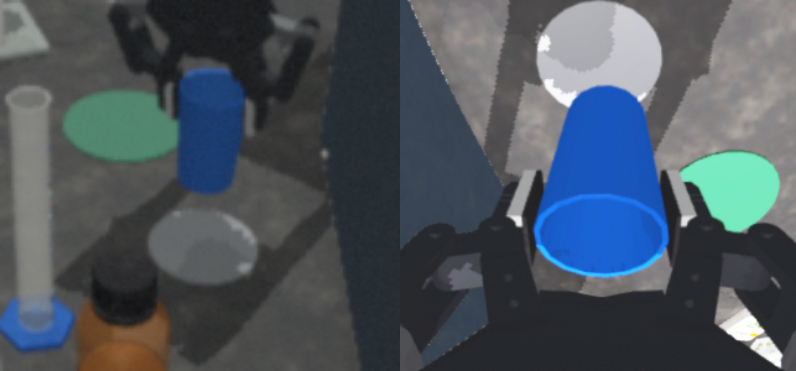

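The scene view shows the blue cup upright above the grey mat, with nothing near the fingers. Lowering it now.

```bash
python3 -m handwheel '[[-1,0.34,-0.07,1.15,0,0,0],[-1,0.34,-0.07,1.15,0,0,0],[-1,0.34,-0.07,1.15,0,0,0],[-1,0.34,-0.07,1.15,0,0,0],[-1,0.34,-0.07,1.15,0,0,0],[-1,0,0,0,0,0,0],[-1,0,0,0,0,0,0]]'
python3 -c "
from go import *
print(sense()['joint_pos'].round(1)); plan([466,254,66],Rcarry(15,45),3)"
```

```text
time: 10.17
tool_pos: [464.5, 255.9, 69.6]
tcp_rot: [179.9, 14.9, 44.8]
ft_force: [-0.1, -0.5, 0.9]
finger_gap: 48.7
grip_force: 36.2
[26.4 19.4 92.1 -4.8 82.6 72.8]
t 10.17 at [464.5 255.9  69.6] [179.9  14.9  44.8] F [-0.1 -0.5  0.9] gap 48.7
N 3 row [0.02, 0.08, 0.12] [0.0, -0.0, -0.001] |shift| 1.4 turn/row 0.1
```

Lower in 1 mm steps until it touches.

```bash
python3 -m handwheel '[[-1,0.026,0,0.097,0,0,0],[-1,0.026,0,0.097,0,0,0],[-1,0,0,0,0,0,0],[-1,0,0,0,0,0,0]]'; python3 -m handwheel '[[-1,0.026,0,0.097,0,0,0],[-1,0.026,0,0.097,0,0,0],[-1,0,0,0,0,0,0],[-1,0,0,0,0,0,0]]'
```

```text
time: 10.5
tool_pos: [465.2, 256.2, 69.1]
tcp_rot: [179.9, 14.8, 44.8]
ft_force: [0.9, -0.3, -0.2]
finger_gap: 48.9
grip_force: 36.2
time: 10.83
tool_pos: [465.7, 256.4, 67.9]
tcp_rot: [179.8, 14.8, 44.8]
ft_force: [-0.6, 0.3, 5.8]
finger_gap: 48.8
grip_force: 36.4
```

```bash
python3 -m handwheel '[[0.2,0,0,0,0,0,0],[0.25,0,0,0,0,0,0],[0.35,0,0,0,0,0,0],[0.5,0,0,0,0,0,0],[0.7,0,0,0,0,0,0],[0.7,0,0,0,0,0,0],[0.7,0,0,0,0,0,0]]'
python3 -c "
from go import *
s=sense(); R=Ro.from_euler('xyz',s['tcp_rot'],degrees=True)
plan(s['tool_pos']+[0,0,130],R,6)"
```

```text
time: 11.42
tool_pos: [465.2, 256.2, 67.0]
tcp_rot: [179.9, 14.8, 44.8]
ft_force: [0.1, -0.3, -0.6]
finger_gap: 72.7
grip_force: 0.0
t 11.42 at [465.2 256.2  67. ] [179.9  14.8  44.8] F [ 0.1 -0.3 -0.6] gap 72.7
N 6 row [-0.55, 0.01, -2.09] [0.0, 0.0, 0.0] |shift| 21.7 turn/row 0.0
```

```bash
python3 -m handwheel '[[0.7,-0.27,0,-1.05,0,0,0],[0.8,-0.55,0.01,-2.09,0,0,0],[1,-0.55,0.01,-2.09,0,0,0],[1,-0.55,0.01,-2.09,0,0,0],[1,-0.55,0.01,-2.09,0,0,0],[1,-0.55,0.01,-2.09,0,0,0],[1,-0.55,0.01,-2.09,0,0,0]]'
python3 - <<'E'
from go import *
from h import *
ps=[snapshot(n) for n in ("scene","top","wrist")]
for p in ps: print([[n,np.round(r["location"],1),round(r["conf"],2)] for n in (names[:2]) for r in place_of(p,n)[:1]])
plan(*at(45,rim=RIM-36*A),12)
cv2.imwrite('pics/d.png',np.hstack([cv2.resize(ps[0]["image"][180:310,300:440],(400,371)),cv2.resize(ps[2]["image"][50:350,160:480],(396,371))])[:,:,::-1])
E
```

```text
time: 12.0
tool_pos: [465.6, 256.2, 209.7]
tcp_rot: [179.8, 14.8, 44.8]
ft_force: [-0.0, -0.3, -0.2]
finger_gap: 85.5
grip_force: 0.0
[['small_centre', array([464.6, 254.3,  43.1]), 0.84], ['medium_centre', array([ 516.3, -125.9,  110. ]), 0.72]]
[['small_centre', array([465.3, 250.7,  45.9]), 0.66], ['medium_centre', array([ 514.7, -119.4,  111.3]), 0.92]]
[['small_centre', array([465.2, 251.9,  41.6]), 0.56], ['medium_centre', array([ 514.7, -122.2,  108.6]), 0.43]]
t 12.45 at [464.9 255.9 206.4] [179.9  14.9  44.8] F [ 0.3  0.7 -0.3] gap 85.4
N 12 row [-1.34, 2.89, 0.34] [-0.005, 0.047, 0.066] |shift| 32.0 turn/row 4.7
```

View pics/d.png

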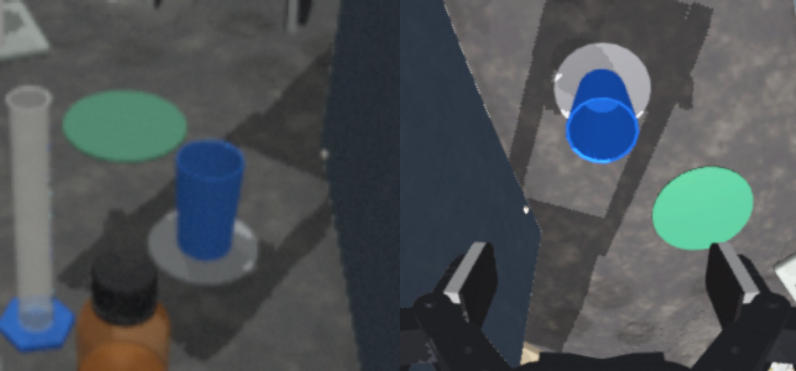

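Blue stands upright, fully on the grey mat. Back to the orange cup.

```bash
python3 -m handwheel '[[1,-1.34,2.89,0.2,-0.005,0.047,0.066],[1,-1.34,2.89,0.2,-0.005,0.047,0.066],[1,-1.34,2.89,0.2,-0.005,0.047,0.066],[1,-1.34,2.89,0.2,-0.005,0.047,0.066],[1,-1.34,2.89,0.2,-0.005,0.047,0.066],[1,-1.34,2.89,0.2,-0.005,0.047,0.066],[1,-1.34,2.89,0.2,-0.005,0.047,0.066],[1,-1.34,2.89,0.2,-0.005,0.047,0.066],[1,-1.34,2.89,0.2,-0.005,0.047,0.066],[1,-1.34,2.89,0.2,-0.005,0.047,0.066],[1,-1.34,2.89,0.2,-0.005,0.047,0.066],[1,-1.34,2.89,0.2,-0.005,0.047,0.066]]'
python3 -c "
from go import *
plan(*at(20,rim=RIM-36*A),5)"
```

```text
time: 13.45
tool_pos: [465.0, -118.7, 199.6]
tcp_rot: [178.3, -20.1, 0.4]
ft_force: [-0.7, 0.2, 0.1]
finger_gap: 85.0
grip_force: 0.0
t 13.45 at [ 465.  -118.7  199.6] [178.3 -20.1   0.4] F [-0.7  0.2  0.1] gap 85.0
N 5 row [0.03, -0.01, 0.81] [0.001, -0.001, -0.0] |shift| 8.1 turn/row 0.1
```

```bash
python3 -m handwheel '[[1,0.03,0,0.81,0,0,0],[1,0.03,0,0.81,0,0,0],[1,0.03,0,0.81,0,0,0],[1,0.03,0,0.81,0,0,0],[1,0.03,0,0.81,0,0,0],[1,0,0,0,0,0,0]]'
python3 -c "
from go import *
plan(*at(-13,rim=RIM-36*A),5)"
```

```text
time: 13.95
tool_pos: [480.7, -116.5, 159.9]
tcp_rot: [178.4, -19.8, 0.7]
ft_force: [-0.6, 0.8, -0.4]
finger_gap: 85.6
grip_force: 0.0
t 13.95 at [ 480.7 -116.5  159.9] [178.4 -19.8   0.7] F [-0.6  0.8 -0.4] gap 85.6
N 5 row [0.18, 0.07, 0.59] [-0.0, 0.001, 0.001] |shift| 6.2 turn/row 0.0
```

```bash
python3 -m handwheel '[[1,0.18,0.05,0.59,0,0,0],[1,0.18,0.05,0.59,0,0,0],[1,0.18,0.05,0.59,0,0,0],[1,0.18,0.05,0.59,0,0,0],[1,0.18,0.05,0.59,0,0,0],[1,0,0,0,0,0,0],[1,0,0,0,0,0,0]]'
python3 -c "
from go import *
plan(*at(-13,rim=RIM-36*A),1)"
```

```text
time: 14.53
tool_pos: [499.1, -121.5, 137.2]
tcp_rot: [178.3, -19.9, 0.6]
ft_force: [0.1, -0.4, 0.1]
finger_gap: 85.3
grip_force: 0.0
t 14.53 at [ 499.1 -121.5  137.2] [178.3 -19.9   0.6] F [ 0.1 -0.4  0.1] gap 85.3
N 1 row [-0.09, -0.09, 0.21] [0.001, 0.0, 0.0] |shift| 2.4 turn/row 0.1
```

```bash
python3 -m handwheel '[[1,-0.06,-0.06,0.1,0,0,0],[-1,0,0,0,0,0,0],[-1,0,0,0,0,0,0],[-1,0,0,0,0,0,0],[-1,0,0,0,0,0,0],[-1,0,0,0,0,0,0],[-1,0,0,0,0,0,0],[-1,0,0,0,0,0,0]]' 55
python3 -c "
from go import *
s=sense(); R=Ro.from_euler('xyz',s['tcp_rot'],degrees=True)
plan(s['tool_pos']+70*A,R,12)"
```

```text
time: 15.2
tool_pos: [499.5, -121.1, 137.8]
tcp_rot: [178.3, -20.1, 0.6]
ft_force: [-3.8, 0.4, 5.3]
finger_gap: 55.3
grip_force: 56.6
t 15.2 at [ 499.5 -121.1  137.8] [178.3 -20.1   0.6] F [-3.8  0.4  5.3] gap 55.3
N 12 row [-0.15, -0.01, -0.56] [0.0, 0.0, 0.0] |shift| 5.8 turn/row 0.0
```

```bash
python3 -m handwheel '[[-1,-0.15,-0.01,-0.56,0,0,0],[-1,-0.15,-0.01,-0.56,0,0,0],[-1,-0.15,-0.01,-0.56,0,0,0],[-1,-0.15,-0.01,-0.56,0,0,0],[-1,-0.15,-0.01,-0.56,0,0,0],[-1,-0.15,-0.01,-0.56,0,0,0],[-1,-0.15,-0.01,-0.56,0,0,0],[-1,-0.15,-0.01,-0.56,0,0,0],[-1,-0.15,-0.01,-0.56,0,0,0],[-1,-0.15,-0.01,-0.56,0,0,0],[-1,-0.15,-0.01,-0.56,0,0,0],[-1,-0.15,-0.01,-0.56,0,0,0]]'
python3 - <<'E'
from go import *
from h import *
ps=[snapshot(n) for n in ("scene","top","wrist")]
for p in ps: print([[n,np.round(r["location"],1),round(r["conf"],2)] for n in (names[1:2]) for r in place_of(p,n)[:1]])
s=sense(); R=Ro.from_euler('xyz',s['tcp_rot'],degrees=True)
plan(s['tool_pos']+[0,0,60],R,2)
cv2.imwrite('pics/e.png',np.hstack([cv2.resize(ps[0]["image"][100:250,220:400],(480,400)),cv2.resize(ps[2]["image"][100:380,170:480],(310,400))])[:,:,::-1])
E
```

```text
time: 16.2
tool_pos: [458.9, -118.4, 194.4]
tcp_rot: [178.3, -20.0, 0.6]
ft_force: [-0.3, -0.4, -1.7]
finger_gap: 55.0
grip_force: 61.3
[['medium_centre', array([ 478.6, -122.5,  165.4]), 0.73]]
[['medium_centre', array([ 474.8, -118.3,  167.9]), 0.59]]
[['medium_centre', array([466.1, 250.9,   3.8]), 0.7]]
t 16.5 at [ 459.1 -118.2  193.3] [178.3 -20.    0.6] F [ 0.3  0.1 -0.6] gap 55.3
N 2 row [1.02, 0.08, -2.82] [0.0, 0.0, 0.0] |shift| 30.0 turn/row 0.0
```

View pics/e.png

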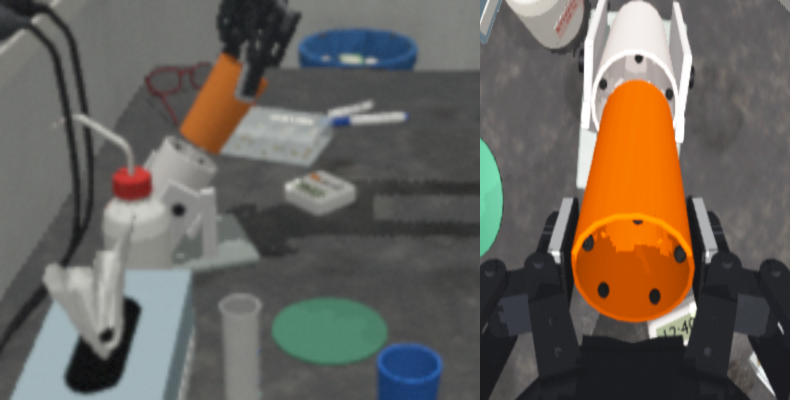

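The orange cup is out of the white one; its foot is about 77 mm below the TCP. Lifting and carrying it to the green mat.

```bash
python3 -m handwheel '[[-1,1.02,0.08,-2.82,0,0,0],[-1,1.02,0.08,-2.82,0,0,0]]'
python3 -c "
from go import *
plan([448,81,140],Rcarry(15,15),9)"
```

```text
time: 16.67
tool_pos: [457.5, -117.4, 251.1]
tcp_rot: [178.5, -19.7, 0.5]
ft_force: [1.3, -0.1, -0.3]
finger_gap: 55.2
grip_force: 61.2
t 16.67 at [ 457.5 -117.4  251.1] [178.5 -19.7   0.5] F [ 1.3 -0.1 -0.3] gap 55.2
N 9 row [0.07, -2.26, 1.2] [0.004, -0.066, -0.029] |shift| 25.6 turn/row 4.2
```

```bash
python3 -m handwheel '[[-1,0.07,-2.26,1.2,0.004,-0.066,-0.029],[-1,0.07,-2.26,1.2,0.004,-0.066,-0.029],[-1,0.07,-2.26,1.2,0.004,-0.066,-0.029],[-1,0.07,-2.26,1.2,0.004,-0.066,-0.029],[-1,0.07,-2.26,1.2,0.004,-0.066,-0.029],[-1,0.07,-2.26,1.2,0.004,-0.066,-0.029],[-1,0.07,-2.26,1.2,0.004,-0.066,-0.029],[-1,0.07,-2.26,1.2,0.004,-0.066,-0.029],[-1,0.07,-2.26,1.2,0.004,-0.066,-0.029],[-1,0,0,0,0,0,0],[-1,0,0,0,0,0,0]]'
python3 - <<'E'
from go import *
from h import *
ps=[snapshot(n) for n in ("scene","top","wrist")]
for p in ps: print([[n,np.round(r["location"],1),round(r["conf"],2)] for n in (names[1],names[4]) for r in place_of(p,n)[:1]])
plan([448,81,84],Rcarry(15,15),5)
cv2.imwrite('pics/f.png',np.hstack([cv2.resize(ps[0]["image"][150:280,280:420],(400,371)),cv2.resize(ps[2]["image"][50:350,160:480],(396,371))])[:,:,::-1])
E
```

```text
time: 17.58
tool_pos: [449.9, 81.2, 139.8]
tcp_rot: [179.8, 14.7, 14.9]
ft_force: [1.1, 0.1, -0.7]
finger_gap: 55.5
grip_force: 61.2
[['medium_centre', array([450.2,  78. , 105.8]), 0.66], ['large_mat_top', array([450.6,  81. ,  -0.6]), 0.66]]
[['medium_centre', array([446.7,  78.8, 111. ]), 0.55], ['large_mat_top', array([444.5,  81. ,   2.2]), 0.7]]
[['large_mat_top', array([445.4,  76.9,   2.6]), 0.84]]
t 18.03 at [451.1  79.9 142.7] [179.7  14.4  14.7] F [ 0.6 -0.1 -0.3] gap 55.3
N 5 row [0.24, -0.04, 1.15] [0.001, -0.002, -0.001] |shift| 11.8 turn/row 0.1
```

View pics/f.png

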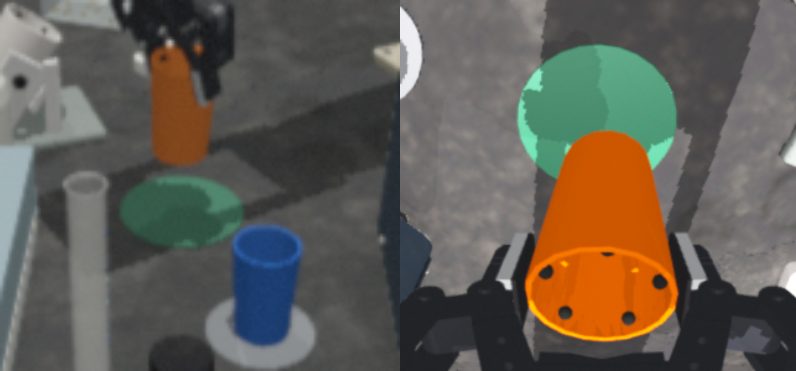

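The orange cup hangs upright above the green mat. Lowering.

```bash
python3 -m handwheel '[[-1,0.24,-0.04,1.1,0,0,0],[-1,0.24,-0.04,1.1,0,0,0],[-1,0.24,-0.04,1.1,0,0,0],[-1,0.24,-0.04,1.1,0,0,0],[-1,0.24,-0.04,1.1,0,0,0],[-1,0,0,0,0,0,0],[-1,0,0,0,0,0,0]]'; python3 -m handwheel '[[-1,0.026,0,0.097,0,0,0],[-1,0.026,0,0.097,0,0,0],[-1,0.026,0,0.097,0,0,0],[-1,0,0,0,0,0,0],[-1,0,0,0,0,0,0]]'
```

```text
time: 18.62
tool_pos: [447.2, 81.5, 84.5]
tcp_rot: [179.8, 14.6, 14.8]
ft_force: [0.1, -0.0, -1.1]
finger_gap: 55.2
grip_force: 61.2
time: 19.03
tool_pos: [448.5, 81.6, 83.0]
tcp_rot: [179.7, 14.4, 14.7]
ft_force: [-0.2, 0.4, -0.7]
finger_gap: 55.4
grip_force: 61.2
```

```bash
python3 -m handwheel '[[-1,0.026,0,0.097,0,0,0],[-1,0.026,0,0.097,0,0,0],[-1,0,0,0,0,0,0],[-1,0,0,0,0,0,0]]'; python3 -m handwheel '[[-1,0.026,0,0.097,0,0,0],[-1,0,0,0,0,0,0],[-1,0,0,0,0,0,0]]'
```

```text
time: 19.37
tool_pos: [448.6, 81.6, 81.0]
tcp_rot: [179.7, 14.4, 14.7]
ft_force: [0.0, 0.1, 1.8]
finger_gap: 55.2
grip_force: 61.4
time: 19.62
tool_pos: [449.2, 81.6, 80.8]
tcp_rot: [179.7, 14.4, 14.7]
ft_force: [-0.3, -0.9, 8.0]
finger_gap: 55.3
grip_force: 61.9
```

Contact at 8 N. Release gently and retreat straight up.

```bash
python3 -m handwheel '[[0.35,0,0,0,0,0,0],[0.4,0,0,0,0,0,0],[0.5,0,0,0,0,0,0],[0.65,0,0,0,0,0,0],[0.8,0,0,0,0,0,0],[0.8,0,0,0,0,0,0],[0.8,0,0,0,0,0,0]]'
python3 -m handwheel '[[0.8,-0.27,0,-1.05,0,0,0],[0.9,-0.55,0,-2.09,0,0,0],[1,-0.55,0,-2.09,0,0,0],[1,-0.55,0,-2.09,0,0,0],[1,-0.55,0,-2.09,0,0,0],[1,-0.55,0,-2.09,0,0,0],[1,-0.55,0,-2.09,0,0,0],[1,0,0,0,0,0,0],[1,0,0,0,0,0,0]]'
python3 - <<'E'
from h import *
ps=[snapshot(n) for n in ("scene","top")]
for p in ps: print([[n,np.round(r["location"],1),round(r["conf"],2)] for n in names for r in place_of(p,n)[:1]])
cv2.imwrite('pics/g.png',np.hstack([cv2.resize(ps[0]["image"][90:330,220:440],(390,425)),cv2.resize(ps[1]["image"][130:300,180:340],(400,425))])[:,:,::-1])
E
```

```text
time: 20.2
tool_pos: [448.2, 81.5, 79.6]
tcp_rot: [179.7, 14.5, 14.7]
ft_force: [0.4, -0.7, -0.0]
finger_gap: 76.2
grip_force: 0.0
time: 20.95
tool_pos: [448.7, 82.1, 222.4]
tcp_rot: [179.7, 14.2, 14.7]
ft_force: [0.7, 0.1, 0.6]
finger_gap: 85.2
grip_force: 0.0
[['small_centre', array([466.1, 255.5,  43. ]), 0.63], ['medium_centre', array([451.6,  76.6,  49.6]), 0.81], ['large_mouth', array([ 509.4, -124. ,  115.1]), 0.96], ['small_mat_top', array([467.7, 254.5,   1.2]), 0.96], ['large_mat_top', array([448.2,  84.1,  -0.7]), 0.94], ['amber_bottle_mid', array([577.6, 351.4,  50.4]), 0.55], ['wash_bottle_mid', array([617.2, -51.1,  52.1]), 0.8], ['cylinder_mid', array([617.1, 274.3,  48.7]), 0.89]]
[['small_centre', array([445.3,  80.9,   2.1]), 0.25], ['medium_centre', array([445.2,  81.1,  53.6]), 0.82], ['large_mouth', array([ 509.5, -124.8,  115.8]), 0.79], ['small_mat_top', array([465.8, 255. ,   1.5]), 0.58], ['large_mat_top', array([4.431e+02, 8.290e+01, 4.000e-01]), 0.71], ['amber_bottle_mid', array([616.8, 279.1,  51.3]), 0.24], ['wash_bottle_mid', array([617.1, -50.1,  49.1]), 0.81], ['cylinder_mid', array([610.8, 275.8,  51.1]), 0.75]]
```

View pics/g.png

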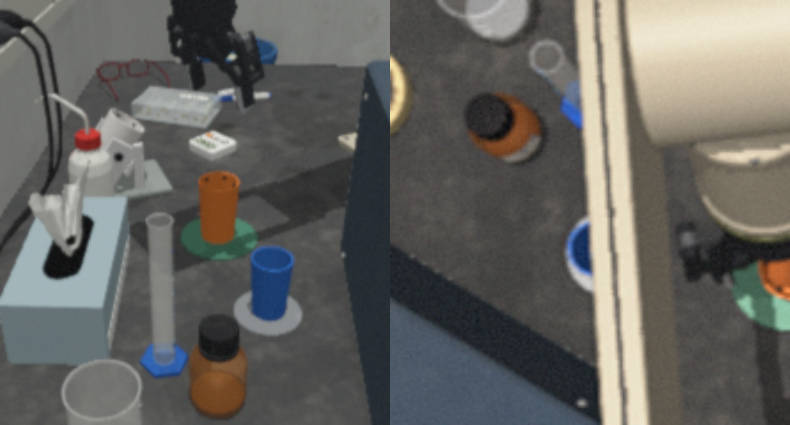

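Both cups stand upright on their mats, the bystanders are where they were, and the gripper is clear of everything.

```bash
python3 -c "
from bench import hand_in; print(hand_in())"
```

```text
the job is handed in; nothing more can be done
None
```

Job handed in at about 21 s on the robot's clock: the blue cup stands upright on the grey mat and the orange cup on the green mat, pulled out in the order asked, with the bottles and cylinder left in place.

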